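Line up the seasonings by height on the condiment stand

TASK

Line up the pepper mill, spice jar, salt shaker and egg timer by height on the low wooden stand, one upright in the middle of each grey pad, going down in order from the tallest on the pad at the flat tin's end to the shortest on the pad at the cup's end. Leave the flat tin and the cup where they are.

Things in the scene. Friction and masses are not known exactly. Their poses are not given: they have to be found in the camera images.
- mill_centre (a point): the pepper mill, the tallest (1st): dark turned wood, waisted, a round head and a small metal knob on top; 170 mm high, 58 mm across the foot; the head, 123 to 159 mm above the foot, is about 49 mm across and is fixed, a good place to grip. Point: on its axis, half-way up (85 mm above its foot); z up. It stands upright
- jar_centre (a point): the spice jar, second tallest (2nd): clear jar with a label and a yellow-brown screw cap; 106 mm high, 41 mm across from foot to cap. Point: on its axis, half-way up (53 mm above its foot); z up. It stands upright
- shaker_centre (a point): the salt shaker, third tallest (3rd): grey and clear with a domed top pierced with holes; 90 mm high, 44 mm across up to 70 mm height, the top 34 mm. Point: on its axis, half-way up (45 mm above its foot); z up. It stands upright
- timer_centre (a point): the egg timer, the shortest (4th): a squat red dome on a white dial ring; 55 mm high, 66 mm across at its widest, near half-way up, the dome does not turn. Point: on its axis, half-way up (27.5 mm above its foot); z up. It stands upright
- pad_a: round grey rubber pad, 72 mm across, 4 mm thick, at the left end of the row as the robot sees it (+y); origin at the centre of its underside, z up: a thing on it stands 4 mm above this point, 16 mm above the worktop. Pads are 85 mm apart in a straight row
- pad_b: round grey rubber pad, 72 mm across, 4 mm thick, second from the left; origin at the centre of its underside, z up: a thing on it stands 4 mm above this point, 16 mm above the worktop. Pads are 85 mm apart in a straight row. Stand: fixed light wooden plank 350 x 90 x 12 mm under the pads, lying crosswise, turned up to 0.2 rad either way
- pad_c: round grey rubber pad, 72 mm across, 4 mm thick, third from the left; origin at the centre of its underside, z up: a thing on it stands 4 mm above this point, 16 mm above the worktop. Pads are 85 mm apart in a straight row
- pad_d: round grey rubber pad, 72 mm across, 4 mm thick, at the right end of the row (-y); origin at the centre of its underside, z up: a thing on it stands 4 mm above this point, 16 mm above the worktop. Pads are 85 mm apart in a straight row. To the right of the row a wall cabinet hangs over the worktop: underside 0.46 m above the worktop, front face at x = 0.55 m, left side at y = -0.04 m; keep the arm clear of it
- flat_tin_centre (a point): flat round food tin, 87 mm across and 40 mm high, standing just past one end of the stand, about 110 mm from the nearest pad's centre; it marks the end for the tallest and must stay put. Which end differs from start to start. Point: on its axis, half-way up (20 mm above its foot)
- cup_centre (a point): small green and white cup with a handle, 65 mm across the mouth (92 mm with the handle), 50 mm high, standing just past the other end of the stand; it marks the end for the shortest and must stay put. Point: half-way up (25 mm above its foot), at the middle of its outline, handle included
Mind the look-alikes: they are no part of the job. What is shaped like the part that bears mill_centre but green or purple is not meant.

How it is judged (in metres and radians):
At the end, for the whole second after the job is handed in: Counted from the flat tin's end, the pepper mill, the spice jar, the salt shaker and the egg timer each stand on their own pad in that order, axis within 15 mm of the pad's centre, upright within 0.1 rad, foot on the pad (height within 6 mm), at rest (under 0.02 m/s) (((horizontal distance between flat_tin_centre and pad_a below 0.18 m and horizontal distance between mill_centre and pad_a below 0.015 m and z of mill_centre in the frame of pad_a between 0.083 and 0.095 m and horizontal distance between jar_centre and pad_b below 0.015 m and z of jar_centre in the frame of pad_b between 0.051 and 0.063 m and horizontal distance between shaker_centre and pad_c below 0.015 m and z of shaker_centre in the frame of pad_c between 0.043 and 0.055 m and horizontal distance between timer_centre and pad_d below 0.015 m and z of timer_centre in the frame of pad_d between 0.0255 and 0.0375 m) or (horizontal distance between flat_tin_centre and pad_d below 0.18 m and horizontal distance between mill_centre and pad_d below 0.015 m and z of mill_centre in the frame of pad_d between 0.083 and 0.095 m and horizontal distance between jar_centre and pad_c below 0.015 m and z of jar_centre in the frame of pad_c between 0.051 and 0.063 m and horizontal distance between shaker_centre and pad_b below 0.015 m and z of shaker_centre in the frame of pad_b between 0.043 and 0.055 m and horizontal distance between timer_centre and pad_a below 0.015 m and z of timer_centre in the frame of pad_a between 0.0255 and 0.0375 m)) and angle between each of mill_centre, jar_centre, shaker_centre, timer_centre's own z axis and vertical below 0.1 rad and linear speed of each of mill, jar, shaker, timer below 0.02 m/s); the robot touches nothing.
It fails at once if the flat tin is moved more than 30 mm (distance of flat_tin_centre from where it was at the start of the episode above 0.03 m).
It fails at once if the cup is moved more than 30 mm (distance of cup_centre from where it was at the start of the episode above 0.03 m).
It also fails if it takes over 109 s, if anything falls off the work surface, if the arm or the gripper's body presses on something with over 40 N, if the wrist force passes 120 N, or if a joint passes its speed limit or range.

ROBOT

A 6-joint arm with a two-finger parallel gripper is mounted at the origin on a cart in front of the work surface, level with it; the furniture and walls round the work are solid. World frame = base frame: x ahead of the robot, y to its left, z up, the work surface at z = 0. Lengths are in m, angles in degrees, forces in N, time in s.
With the tool pointing down it reaches from about 0.4 to 0.825 m from the base axis. Payload 7 kg.
Tool frame: the origin (TCP) lies on the centre line of the jaws, within the pads' length; the fingertips stand r.tip_reach ahead of it and the grasp point (between the pads) is the TCP (r.tip_reach is the distance from the TCP to the fingertips, in m); z points along the fingers, y is the line along which they close (so a half turn about z gives the same grasp; the last joint's range is limited). The gripper opens to 88 mm and grips with 3 to 60 N. Pads are 19 mm wide; open, the fingers measure 130 mm over their backs; the gripper's body (78 mm by 193 mm) begins 47 mm behind the grasp point.
Start: joints at [84.46, 20.546, 0.682, 0, -70.136, -16.507], TCP at [0.253, 0.626, 0.246] pointing down, gripper open.
Joint ranges: [-176.03, 176.03], [-82.01, 121.73], [-58.28, 71.71], [-173.87, 95.51], [-174.79, -0.11], [-173.66, 173.66]. Speed limits (degrees/s): [136.94, 136.94, 172.46, 180, 180, 180].

INTERFACE

Orientations are given as [roll, pitch, yaw] about the fixed x, y, z axes, in that order (R = Rz(yaw) Ry(pitch) Rx(roll)).
In Python, from plant import sensors, cams, r gives the robot as it stands.
- The arm moves only by the tool drive_tool, never from a script. Its argument "rows" is a list of rows, each an object of numbers: "fingers": the gripper's target within -1 to 1 (fully open at 1, half-way at 0, shut at -1); "x", "y", "z": the shift along the tool's x, y, z in m; "spin": the turn about the tool's z in rad. A call has 1 to 10 rows; each row is the pose to reach, as a shift and turn from the pose commanded when the call began, along the tool's axes at that moment; what a row does not reach only later rows make up. A row lasts 1/8 s, in which the tool goes at most 62.5 mm and 10.7 degrees, less where a joint would pass 70% of its speed; a pose out of reach is approached as far as the arm can. A call with a gripper value outside its range is refused whole. The fingers move at their own pace and stop on an object; "newtons" is the grip in N (left out, the last holds). Time passes only in rows, so rows that repeat a pose let the fingers close. It gives the time, the measured TCP pose, the force, the opening and the grip force at its end, in the units of the state.
- sensors.get_state(): the state, without advancing time (a new reading comes with each control period).
- cams.capture(name): name is "scene" or "top"; returns a dict with "pixels" (420x560x3 uint8, red, green, blue), "intrinsics" (3x3 intrinsics, pixels), "eye" and "orientation" of the camera in the world. Camera axes: x right, y up, looking along -z (the intrinsics and any distortion apply to the point x, -y, -z); pixel columns grow to the right and rows downward; lengths in m; the calibration is good to about 2 mm. A picture is of the moment at which its call begins. There is no depth.
- r.close_job(): hands the job in; it is judged then, once.
The state is a dict: "time_s": time; "joints": joint angles; "qd": joint speeds; "joint_torque": joint torques, N m; "tcp_pos": TCP position; "eef_rot": TCP orientation; "contact_force": force on the tool from outside, world axes, zero at the start; "moment": the same for the moment, N m; "gripper_width": finger opening in m; "gripper_force": force on a finger pad.
Only numpy, scipy, OpenCV 4.12 (cv2) and the standard library are available. Lean on these libraries where they do the work, as an engineer would, in place of code of your own. Each camera call takes 0.05 s, during which the arm holds its last target. There are 200 camera calls.

## Working session

There is one attempt and no reset: what is moved stays moved. The work goes in short steps, Python scripts to look and compute and a tool call to move; the robot and the scene stay as the last step left them, time stands still between calls to the robot, and variables do not carry over. Pictures are saved under pics/ and viewed, at most 14 in all, crops included, and the job is handed in when it is done.

Besides the shell and the picture viewer there is one more tool, called after "Emit:" in YAML: its name, and indented under it one key for each argument. drive_tool: Moves the arm, as the interface text tells. Its arguments: {"type":"object","properties":{"rows":{"type":"array"},"newtons":{"type":"number"}},"required":["rows"]}

```bash
mkdir -p pics
python3 - <<'E'
from plant import sensors,cams,r
import cv2,pickle
s=sensors.get_state();print(s['time_s'],s['tcp_pos'],s['eef_rot'],s['gripper_width'],r.tip_reach)
for n in('scene','top'):
    c=cams.capture(n);pickle.dump(c,open(f'{n}.pkl','wb'));cv2.imwrite(f'pics/{n}0.png',c['pixels'][...,::-1]);print({k:v for k,v in c.items() if k!='pixels'})
E
```

```text
0.0 [0.25325942 0.62520291 0.24464422] [ 1.79906734e+02 -8.72154079e-03 -2.20576756e+01] 0.0874756214548342 0.019
{'intrinsics': array([[482.74969907,   0.        , 273.08462555],
       [  0.        , 482.74969907, 206.78839144],
       [  0.        ,   0.        ,   1.        ]]), 'eye': array([ 0.05445688, -1.03163277,  0.77913051]), 'orientation': array([ 61.28004945,  -0.85026294, -24.0292343 ])}
{'intrinsics': array([[447.95340412,   0.        , 281.3569899 ],
       [  0.        , 447.95340412, 214.57385998],
       [  0.        ,   0.        ,   1.        ]]), 'eye': array([0.34808797, 0.15482719, 1.46129909]), 'orientation': array([  9.44076811,  -1.86007274, -91.31302643])}
```

View pics/top0.png

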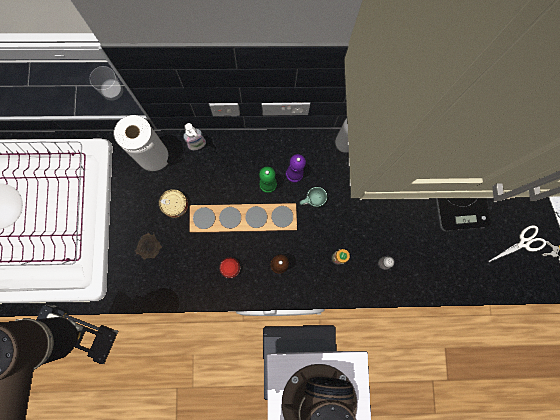

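View pics/scene0.png

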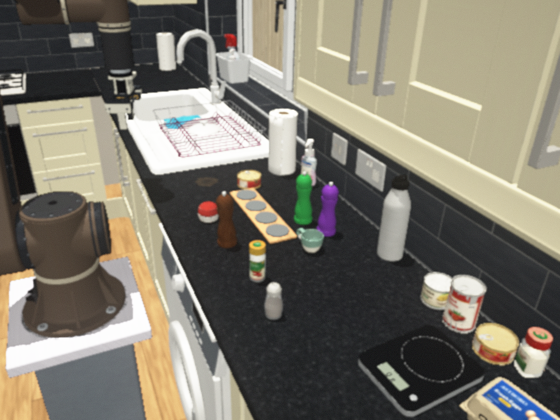

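Top view: the flat tin is at (173,203), at the +y end. The cup is at (315,197), at the -y end, so the mill goes on pad_a. Mill-shaped candidates are brown (280,263), green (267,180) and purple (296,168). The brown one fits ("dark turned wood", metal knob). Timer (230,268), jar (341,257), shaker (387,263). I'll confirm these in an enlarged crop.

```bash
cat > h.py <<'E'
import numpy as np,cv2,pickle
from scipy.spatial.transform import Rotation as Ro
def ray(c,u,v):
    K=c['intrinsics'];d=np.array([(u-K[0,2])/K[0,0],-(v-K[1,2])/K[1,1],-1.])
    return Ro.from_euler('xyz',c['orientation'],degrees=True).as_matrix()@d
def at(c,u,v,z):
    d=ray(c,u,v);e=c['eye'];return (e+d*(z-e[2])/d[2])[:2]
def proj(c,p):
    q=Ro.from_euler('xyz',c['orientation'],degrees=True).as_matrix().T@(np.array(p)-c['eye']);K=c['intrinsics']
    return K[0,0]*q[0]/-q[2]+K[0,2],K[1,1]*-q[1]/-q[2]+K[1,2]
def crop(c,u0,v0,u1,v1,k,f):
    cv2.imwrite(f,cv2.resize(np.ascontiguousarray(c['pixels'][v0:v1,u0:u1,::-1]),None,fx=k,fy=k,interpolation=cv2.INTER_CUBIC))
E
python3 - <<'E'
from h import *
t=pickle.load(open('top.pkl','rb'));s=pickle.load(open('scene.pkl','rb'))
crop(t,155,150,415,290,3,'pics/t1.png');crop(s,190,165,340,325,3.6,'pics/s1.png')
for n,u,v,z in(('timer',230,268,.03),('mill',280,263,.165),('jar',341,257,.106),('shaker',387,263,.085),('a',204,217.5,.016),('d',282,216,.016)):
    p=at(t,u,v,z);print(n,p,np.hypot(*p),proj(s,(*p,z)),proj(s,(*p,0)))
# pad segmentation
g=t['pixels'].astype(int);m=((g.max(2)-g.min(2)<25)&(g.mean(2)>75)&(g.mean(2)<170)).astype('u1');m[:, :188]=0;m[:,300:]=0;m[:200]=0;m[235:]=0
n,l,st,ce=cv2.connectedComponentsWithStats(m)
for i in range(1,n):
    if st[i,4]>100:print(st[i],ce[i],at(t,*ce[i],.016))
E
```

```text
timer [0.41650573 0.26949079] 0.49608700083901747 (np.float64(206.7474296113528), np.float64(210.70744921851724)) (np.float64(207.2274182499392), np.float64(218.89379214226636))
mill [0.42130555 0.11495487] 0.4367069872322139 (np.float64(222.44446686137456), np.float64(193.06326852466947)) (np.float64(224.4353651859505), np.float64(242.91887376672616))
jar [ 0.43886312 -0.07239179] 0.4447936734534577 (np.float64(253.63816571611176), np.float64(243.53347792341197)) (np.float64(253.8187315994794), np.float64(277.13563179899893))
shaker [ 0.41886985 -0.21764225] 0.47203824313471543 (np.float64(269.2215793564703), np.float64(284.73418078906656)) (np.float64(268.83147978396624), np.float64(313.09456588328317))
a [0.58216838 0.35415707] 0.6814302972124212 (np.float64(245.9285705651675), np.float64(194.21382230647765)) (np.float64(245.98487129995294), np.float64(198.3219959363511))
d [0.58263596 0.10039674] 0.5912226086439676 (np.float64(276.423778167426), np.float64(229.6597566699432)) (np.float64(276.328333912184), np.float64(234.14809894607097))
[193 207  22  22 364] [203.62087912 217.78021978] [0.58126768 0.35537788]
[219 207  22  22 361] [229.65373961 217.10249307] [0.58200536 0.27104869]
[246 206  21  22 357] [255.89635854 216.68907563] [0.58186035 0.18568356]
[272 206  21  21 355] [281.85070423 216.07042254] [0.58241126 0.10089067]
```

View pics/t1.png

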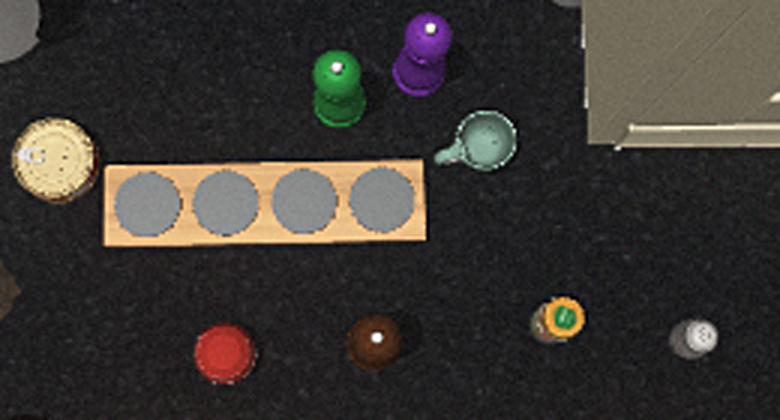

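View pics/s1.png

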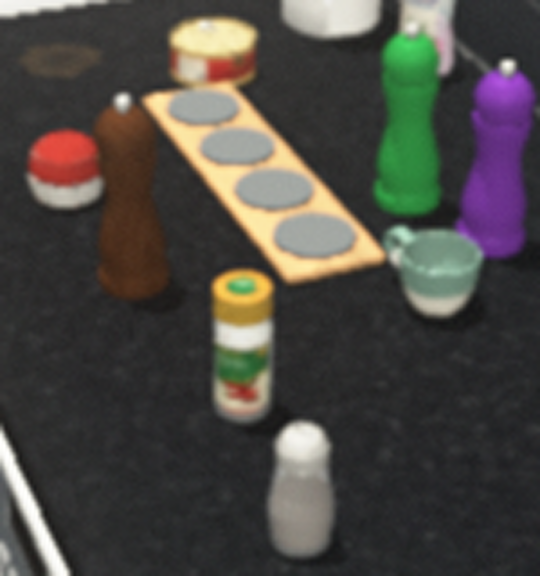

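The crops confirm it: brown mill, knob at t1 (376,338) / s1 (122,101); green and purple are decoys. The jar cap is at t1 (565,318), the shaker top at (703,335) and the timer at (224,352). Next I combine both views.

Run:
```python
from h import *
from scipy.optimize import least_squares
t=pickle.load(open('top.pkl','rb'));s=pickle.load(open('scene.pkl','rb'))
T=lambda U,V:(155+(U+.5)/3-.5,150+(V+.5)/3-.5)
S=lambda U,V:(190+(U+.5)/3.6-.5,165+(V+.5)/3.6-.5)
for n,tp,sp,z in(('timer',T(224,352),S(67,168),.0275),('mill',T(376,338),S(122,101),.168),('jar',T(565,318),S(242,286),.106),('shaker',T(703,335),S(302,428),.088),('padd',T(382,200),S(315,235),.016),('pada',T(148,204),S(204,107),.016),('tin',T(53,158),S(214,37),.04)):
    f=lambda p:np.r_[np.array(proj(t,(*p,z)))-tp,np.array(proj(s,(*p,z)))-sp]
    o=least_squares(f,[.5,.1]);print(n,at(t,*tp,z).round(4),o.x.round(4),o.fun.round(1))
```

```text
timer [0.4198 0.2718] [0.4206 0.271 ] [ 0.3 -0.3 -0.3 -0.4]
mill [0.423 0.115] [0.4235 0.114 ] [ 0.3 -0.2 -0.3 -0.6]
jar [ 0.4428 -0.0787] [ 0.4442 -0.0787] [-0.  -0.5 -0.4  0.3]
shaker [ 0.4237 -0.2234] [ 0.4262 -0.2227] [-0.3 -0.8 -0.5  0.7]
padd [0.5815 0.1004] [0.583  0.0995] [ 0.3 -0.5 -0.5 -0.1]
pada [0.5816 0.3542] [0.5824 0.3537] [ 0.1 -0.2 -0.3 -0.1]
tin [0.6293 0.4521] [0.6305 0.4513] [ 0.3 -0.4 -0.5 -0.3]
```

Emit:
drive_tool:
  rows:
    - {"spin": 1.185,"z": -0.02,"fingers": 1}
    - {"spin": 1.185,"z": -0.02}
    - {"spin": 1.185,"z": -0.02}
    - {"spin": 1.185,"z": -0.02}
    - {"spin": 1.185,"z": -0.02}
    - {"spin": 1.185,"z": -0.02}
    - {"spin": 1.185,"z": -0.02}
    - {"spin": 1.185,"z": -0.02}
    - {"spin": 1.185,"z": -0.02}

```text
invalid input
```

Emit:
drive_tool:
  rows:
    - {"fingers": 1,"x": 0,"y": 0,"z": -0.02,"spin": 1.185}
    - {"fingers": 1,"x": 0,"y": 0,"z": -0.02,"spin": 1.185}
    - {"fingers": 1,"x": 0,"y": 0,"z": -0.02,"spin": 1.185}
    - {"fingers": 1,"x": 0,"y": 0,"z": -0.02,"spin": 1.185}
    - {"fingers": 1,"x": 0,"y": 0,"z": -0.02,"spin": 1.185}
    - {"fingers": 1,"x": 0,"y": 0,"z": -0.02,"spin": 1.185}
    - {"fingers": 1,"x": 0,"y": 0,"z": -0.02,"spin": 1.185}
    - {"fingers": 1,"x": 0,"y": 0,"z": -0.02,"spin": 1.185}

```text
time_s: 1.1
tcp_pos: [0.2533, 0.6255, 0.2651]
eef_rot: [180.0, -0.0, -89.9]
contact_force: [-0.2, 0.3, -0.1]
gripper_width: 0.0879
gripper_force: 0.0
```

Emit:
drive_tool:
  rows:
    - {"fingers": 1,"x": 0.3545,"y": -0.167,"z": 0.115,"spin": 0}
    - {"fingers": 1,"x": 0.3545,"y": -0.167,"z": 0.115,"spin": 0}
    - {"fingers": 1,"x": 0.3545,"y": -0.167,"z": 0.115,"spin": 0}
    - {"fingers": 1,"x": 0.3545,"y": -0.167,"z": 0.115,"spin": 0}
    - {"fingers": 1,"x": 0.3545,"y": -0.167,"z": 0.115,"spin": 0}
    - {"fingers": 1,"x": 0.3545,"y": -0.167,"z": 0.115,"spin": 0}
    - {"fingers": 1,"x": 0.3545,"y": -0.167,"z": 0.115,"spin": 0}
    - {"fingers": 1,"x": 0.3545,"y": -0.167,"z": 0.115,"spin": 0}
    - {"fingers": 1,"x": 0.3545,"y": -0.167,"z": 0.115,"spin": 0}

```text
time_s: 2.22
tcp_pos: [0.421, 0.2716, 0.1508]
eef_rot: [-180.0, 0.0, -89.9]
contact_force: [1.0, -0.0, 1.0]
gripper_width: 0.0877
gripper_force: 0.0
```

Emit:
drive_tool:
  newtons: 15
  rows:
    - {"fingers": 1,"x": 0,"y": 0,"z": 0.05,"spin": 0}
    - {"fingers": 1,"x": 0,"y": 0,"z": 0.085,"spin": 0}
    - {"fingers": 1,"x": 0,"y": 0,"z": 0.11,"spin": 0}
    - {"fingers": 1,"x": 0,"y": 0,"z": 0.121,"spin": 0}
    - {"fingers": 1,"x": 0,"y": 0,"z": 0.121,"spin": 0}
    - {"fingers": -1,"x": 0,"y": 0,"z": 0.121,"spin": 0}
    - {"fingers": -1,"x": 0,"y": 0,"z": 0.121,"spin": 0}
    - {"fingers": -1,"x": 0,"y": 0,"z": 0.121,"spin": 0}
    - {"fingers": -1,"x": 0,"y": 0,"z": 0.121,"spin": 0}
    - {"fingers": -1,"x": 0,"y": 0,"z": 0.121,"spin": 0}

```text
time_s: 3.48
tcp_pos: [0.4212, 0.2717, 0.0303]
eef_rot: [-179.9, 0.1, -89.9]
contact_force: [-0.7, -1.4, 6.1]
gripper_width: 0.0643
gripper_force: 15.0
```

Emit:
drive_tool:
  rows:
    - {"fingers": -1,"x": 0,"y": 0,"z": -0.03,"spin": 0}
    - {"fingers": -1,"x": 0,"y": 0,"z": -0.08,"spin": 0}
    - {"fingers": -1,"x": 0,"y": 0,"z": -0.08,"spin": 0}
    - {"fingers": -1,"x": 0.04,"y": -0.04,"z": -0.08,"spin": 0}
    - {"fingers": -1,"x": 0.09,"y": -0.085,"z": -0.08,"spin": 0}
    - {"fingers": -1,"x": 0.135,"y": -0.13,"z": -0.08,"spin": 0}
    - {"fingers": -1,"x": 0.16,"y": -0.153,"z": -0.08,"spin": 0}
    - {"fingers": -1,"x": 0.172,"y": -0.161,"z": -0.08,"spin": 0}
    - {"fingers": -1,"x": 0.172,"y": -0.161,"z": -0.08,"spin": 0}

```text
time_s: 4.6
tcp_pos: [0.5813, 0.0985, 0.1083]
eef_rot: [179.9, -0.0, -90.1]
contact_force: [0.0, -0.4, -2.3]
gripper_width: 0.0639
gripper_force: 15.0
```

Run:
```python
from plant import cams,sensors
from h import *
print(sensors.get_state()['tcp_pos'],sensors.get_state()['gripper_width'])
c=cams.capture('scene');crop(c,190,150,350,330,3.3,'pics/s2.png')
```

```text
[0.58130572 0.09848459 0.10830725] 0.06389693978915481
```

View pics/s2.png

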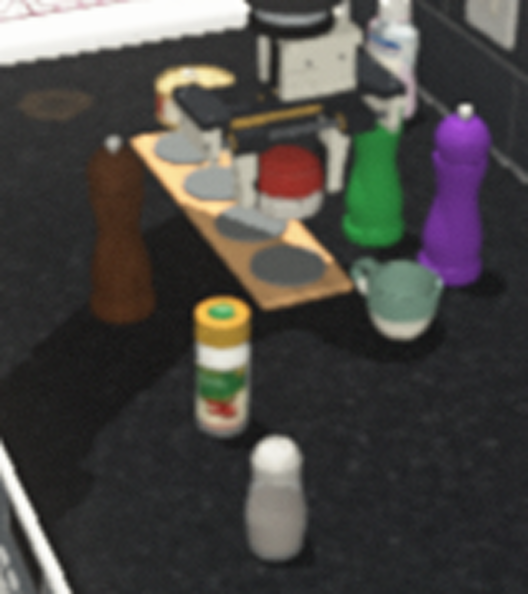

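s2: the timer is held level above pad_d (crop 290,180). However, the gripper body is long in x and would come down beside the green mill. I'll raise it and turn it a quarter so the body lies along the row.

Emit:
drive_tool:
  rows:
    - {"fingers": -1,"x": 0,"y": 0,"z": -0.06,"spin": 0}
    - {"fingers": -1,"x": -0.0015,"y": -0.001,"z": -0.06,"spin": -1.57}
    - {"fingers": -1,"x": -0.0015,"y": -0.001,"z": -0.06,"spin": -1.57}
    - {"fingers": -1,"x": -0.0015,"y": -0.001,"z": -0.06,"spin": -1.57}
    - {"fingers": -1,"x": -0.0015,"y": -0.001,"z": -0.06,"spin": -1.57}
    - {"fingers": -1,"x": -0.0015,"y": -0.001,"z": -0.06,"spin": -1.57}
    - {"fingers": -1,"x": -0.0015,"y": -0.001,"z": -0.06,"spin": -1.57}
    - {"fingers": -1,"x": -0.0015,"y": -0.001,"z": -0.06,"spin": -1.57}
    - {"fingers": -1,"x": -0.0015,"y": -0.001,"z": -0.06,"spin": -1.57}
    - {"fingers": -1,"x": -0.0015,"y": -0.001,"z": -0.06,"spin": -1.57}

```text
time_s: 5.9
tcp_pos: [0.5818, 0.1023, 0.1694]
eef_rot: [-180.0, 0.0, 0.3]
contact_force: [0.5, -0.4, -1.9]
gripper_width: 0.0642
gripper_force: 15.0
```

Run:
```python
from plant import cams,sensors
from h import *
s=sensors.get_state();print(s['tcp_pos'],s['eef_rot'],s['gripper_width'],s['joints'])
t=pickle.load(open('top.pkl','rb'))
T=lambda U,V:(155+(U+.5)/3-.5,150+(V+.5)/3-.5)
print('green',at(t,*T(336,67),.168),'purple',at(t,*T(430,28),.168),'cup',at(t,*T(488,141),.05),'handle',at(t,*T(437,157),.03))
```

```text
[0.5817874  0.10229797 0.16942997] [-1.79986247e+02  2.22585096e-02  3.43730970e-01] 0.06419074394910448 [ 2.89049464e+01  1.61441494e+01 -1.62148354e+01 -2.68945346e-02
 -5.76539924e+01  6.14531739e+01]
green [0.6912338  0.14864531] purple [0.72997224 0.05419812] cup [ 0.63827331 -0.01380104] handle [0.62554733 0.04005083]
```

Emit:
drive_tool:
  rows:
    - {"fingers": -1,"x": 0.001,"y": 0.002,"z": 0.04,"spin": 0}
    - {"fingers": -1,"x": 0.001,"y": 0.002,"z": 0.08,"spin": 0}
    - {"fingers": -1,"x": 0.001,"y": 0.002,"z": 0.105,"spin": 0}
    - {"fingers": -1,"x": 0.001,"y": 0.002,"z": 0.115,"spin": 0}
    - {"fingers": -1,"x": 0.001,"y": 0.002,"z": 0.12,"spin": 0}
    - {"fingers": -1,"x": 0.001,"y": 0.002,"z": 0.122,"spin": 0}
    - {"fingers": -1,"x": 0.001,"y": 0.002,"z": 0.122,"spin": 0}

```text
time_s: 6.78
tcp_pos: [0.5843, 0.0993, 0.0484]
eef_rot: [-180.0, -0.1, 0.0]
contact_force: [-0.1, 0.1, -1.4]
gripper_width: 0.0642
gripper_force: 15.0
```

Emit:
drive_tool:
  rows:
    - {"fingers": -1,"x": -0.001,"y": 0,"z": 0.002,"spin": 0}
    - {"fingers": -1,"x": -0.001,"y": 0,"z": 0.002,"spin": 0}
    - {"fingers": 0.9,"x": -0.001,"y": 0,"z": 0.002,"spin": 0}
    - {"fingers": 0.9,"x": -0.001,"y": 0,"z": 0.002,"spin": 0}
    - {"fingers": 0.9,"x": -0.001,"y": 0,"z": 0.002,"spin": 0}
    - {"fingers": 0.9,"x": -0.001,"y": 0,"z": 0.002,"spin": 0}
    - {"fingers": 0.9,"x": -0.001,"y": 0,"z": -0.05,"spin": 0}
    - {"fingers": 0.9,"x": -0.001,"y": 0,"z": -0.11,"spin": 0}
    - {"fingers": 0.9,"x": -0.001,"y": 0,"z": -0.17,"spin": 0}
    - {"fingers": 0.9,"x": -0.001,"y": 0,"z": -0.17,"spin": 0}

```text
time_s: 8.02
tcp_pos: [0.5855, 0.0998, 0.2235]
eef_rot: [-179.8, -0.5, 0.0]
contact_force: [-0.7, 0.4, -1.7]
gripper_width: 0.0831
gripper_force: 0.0
```

Emit:
drive_tool:
  rows:
    - {"fingers": 1,"x": -0.04,"y": 0.035,"z": 0,"spin": 0.17}
    - {"fingers": 1,"x": -0.08,"y": 0.07,"z": 0,"spin": 0.35}
    - {"fingers": 1,"x": -0.115,"y": 0.11,"z": 0,"spin": 0.52}
    - {"fingers": 1,"x": -0.13,"y": 0.16,"z": 0,"spin": 0.7}
    - {"fingers": 1,"x": -0.14,"y": 0.21,"z": 0.01,"spin": 0.873}
    - {"fingers": 1,"x": -0.15,"y": 0.26,"z": 0.03,"spin": 0.873}
    - {"fingers": 1,"x": -0.16,"y": 0.31,"z": 0.05,"spin": 0.873}
    - {"fingers": 1,"x": -0.16,"y": 0.322,"z": 0.06,"spin": 0.873}
    - {"fingers": 1,"x": -0.16,"y": 0.322,"z": 0.06,"spin": 0.873}
    - {"fingers": 1,"x": -0.16,"y": 0.322,"z": 0.06,"spin": 0.873}

```text
time_s: 9.28
tcp_pos: [0.4235, -0.2225, 0.1579]
eef_rot: [-180.0, -0.0, -50.0]
contact_force: [0.6, 0.7, 0.5]
gripper_width: 0.0878
gripper_force: 0.0
```

Emit:
drive_tool:
  rows:
    - {"fingers": 1,"x": 0,"y": 0,"z": 0.05,"spin": 0}
    - {"fingers": 1,"x": 0,"y": 0,"z": 0.085,"spin": 0}
    - {"fingers": 1,"x": 0,"y": 0,"z": 0.1,"spin": 0}
    - {"fingers": 1,"x": 0,"y": 0,"z": 0.106,"spin": 0}
    - {"fingers": -1,"x": 0,"y": 0,"z": 0.106,"spin": 0}
    - {"fingers": -1,"x": 0,"y": 0,"z": 0.106,"spin": 0}
    - {"fingers": -1,"x": 0,"y": 0,"z": 0.106,"spin": 0}
    - {"fingers": -1,"x": 0,"y": 0,"z": 0.106,"spin": 0}
    - {"fingers": -1,"x": 0,"y": 0,"z": 0.106,"spin": 0}
    - {"fingers": -1,"x": 0,"y": 0,"z": 0.106,"spin": 0}

```text
time_s: 10.52
tcp_pos: [0.4233, -0.2232, 0.0518]
eef_rot: [-180.0, -0.0, -50.0]
contact_force: [0.5, 0.0, 1.5]
gripper_width: 0.0396
gripper_force: 14.9
```

Emit:
drive_tool:
  rows:
    - {"fingers": -1,"x": 0,"y": 0,"z": -0.04,"spin": 0}
    - {"fingers": -1,"x": 0,"y": 0,"z": -0.1,"spin": 0}
    - {"fingers": -1,"x": -0.02,"y": -0.026,"z": -0.15,"spin": 0}
    - {"fingers": -1,"x": -0.055,"y": -0.07,"z": -0.17,"spin": 0}
    - {"fingers": -1,"x": -0.09,"y": -0.115,"z": -0.17,"spin": 0}
    - {"fingers": -1,"x": -0.125,"y": -0.16,"z": -0.17,"spin": 0}
    - {"fingers": -1,"x": -0.145,"y": -0.195,"z": -0.17,"spin": 0}
    - {"fingers": -1,"x": -0.16,"y": -0.24,"z": -0.17,"spin": 0}
    - {"fingers": -1,"x": -0.175,"y": -0.285,"z": -0.17,"spin": 0}
    - {"fingers": -1,"x": -0.19,"y": -0.33,"z": -0.17,"spin": 0}

```text
time_s: 11.78
tcp_pos: [0.554, 0.1359, 0.2212]
eef_rot: [180.0, 0.0, -50.0]
contact_force: [-0.2, -0.9, -0.1]
gripper_width: 0.0393
gripper_force: 14.8
```

Emit:
drive_tool:
  rows:
    - {"fingers": -1,"x": -0.012,"y": -0.035,"z": 0,"spin": 0}
    - {"fingers": -1,"x": -0.02,"y": -0.054,"z": 0,"spin": 0}
    - {"fingers": -1,"x": -0.02,"y": -0.054,"z": 0,"spin": 0}
    - {"fingers": -1,"x": -0.02,"y": -0.054,"z": 0,"spin": 0}

```text
time_s: 12.28
tcp_pos: [0.5816, 0.1839, 0.2213]
eef_rot: [180.0, 0.0, -50.0]
contact_force: [-0.1, 0.5, -0.4]
gripper_width: 0.0396
gripper_force: 14.8
```

Run:
```python
from plant import cams,sensors
from h import *
s=sensors.get_state();print(s['tcp_pos'],s['eef_rot'],s['gripper_width'])
c=cams.capture('scene');crop(c,190,130,350,310,3.3,'pics/s3.png')
```

```text
[0.58160335 0.18387867 0.2213499 ] [ 1.79951461e+02  1.31324413e-02 -5.00248154e+01] 0.03962070893564294
```

View pics/s3.png

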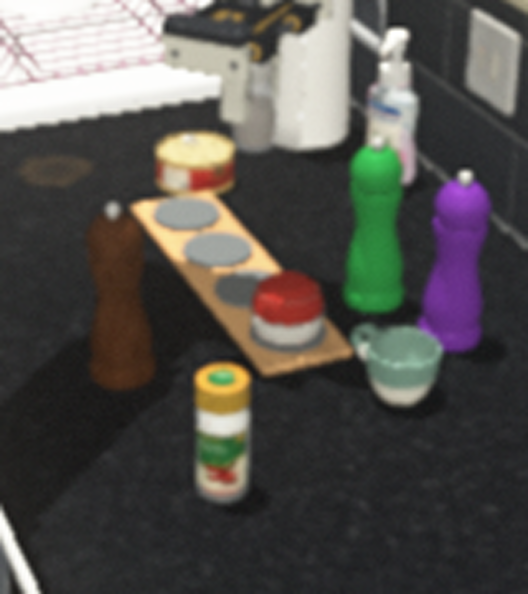

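s3: the timer sits centred on pad_d (288,310) and the shaker hangs upright (258,115). I'll compare these with where they should project.

Run:
```python
from h import *
s=pickle.load(open('scene.pkl','rb'))
f=lambda p:[round(float((a-o+.5)*3.3-.5),1) for a,o in zip(proj(s,p),(190,130))]
print('shaker axis exp',f((.5816,.1839,.19)),f((.5816,.1839,.17)),'timer exp',f((.5825,.100,.0435)))
```

```text
shaker axis exp [250.8, 122.0] [250.6, 142.1] timer exp [286.9, 304.4]
```

Emit:
drive_tool:
  rows:
    - {"fingers": -1,"x": 0,"y": -0.002,"z": 0.05,"spin": 0}
    - {"fingers": -1,"x": 0,"y": -0.002,"z": 0.1,"spin": 0}
    - {"fingers": -1,"x": 0,"y": -0.002,"z": 0.13,"spin": 0}
    - {"fingers": -1,"x": 0,"y": -0.002,"z": 0.145,"spin": 0}
    - {"fingers": -1,"x": 0,"y": -0.002,"z": 0.15,"spin": 0}
    - {"fingers": -1,"x": 0,"y": -0.002,"z": 0.15,"spin": 0}

```text
time_s: 13.08
tcp_pos: [0.5843, 0.186, 0.0726]
eef_rot: [-179.9, -0.0, -50.0]
contact_force: [0.5, 0.1, -0.6]
gripper_width: 0.0398
gripper_force: 14.8
```

Emit:
drive_tool:
  rows:
    - {"fingers": -1,"x": -0.005,"y": 0.001,"z": 0.001,"spin": 0}
    - {"fingers": -1,"x": -0.005,"y": 0.001,"z": 0.003,"spin": 0}
    - {"fingers": -1,"x": -0.005,"y": 0.001,"z": 0.0035,"spin": 0}
    - {"fingers": 0.6,"x": -0.005,"y": 0.001,"z": 0.0035,"spin": 0}
    - {"fingers": 0.6,"x": -0.005,"y": 0.001,"z": 0.0035,"spin": 0}
    - {"fingers": 0.6,"x": -0.005,"y": 0.001,"z": 0.0035,"spin": 0}
    - {"fingers": 0.6,"x": -0.005,"y": 0.001,"z": 0.0035,"spin": 0}
    - {"fingers": 0.6,"x": -0.005,"y": 0.001,"z": -0.04,"spin": 0}
    - {"fingers": 0.6,"x": -0.005,"y": 0.001,"z": -0.1,"spin": 0}
    - {"fingers": 0.6,"x": -0.005,"y": 0.001,"z": -0.15,"spin": 0}

```text
time_s: 14.32
tcp_pos: [0.5799, 0.1891, 0.2239]
eef_rot: [-179.9, -0.0, -50.0]
contact_force: [1.0, 0.6, -1.0]
gripper_width: 0.0698
gripper_force: 0.0
```

Emit:
drive_tool:
  rows:
    - {"fingers": 1,"x": 0.023,"y": 0.055,"z": 0,"spin": 0.18}
    - {"fingers": 1,"x": 0.046,"y": 0.11,"z": 0,"spin": 0.36}
    - {"fingers": 1,"x": 0.07,"y": 0.165,"z": 0,"spin": 0.54}
    - {"fingers": 1,"x": 0.093,"y": 0.22,"z": 0.02,"spin": 0.698}
    - {"fingers": 1,"x": 0.11,"y": 0.26,"z": 0.04,"spin": 0.698}
    - {"fingers": 1,"x": 0.118,"y": 0.2765,"z": 0.054,"spin": 0.698}
    - {"fingers": 1,"x": 0.118,"y": 0.2765,"z": 0.054,"spin": 0.698}
    - {"fingers": 1,"x": 0.118,"y": 0.2765,"z": 0.054,"spin": 0.698}

```text
time_s: 15.32
tcp_pos: [0.4449, -0.0785, 0.1681]
eef_rot: [-179.9, -0.0, -90.0]
contact_force: [0.6, 0.7, 0.4]
gripper_width: 0.0878
gripper_force: 0.0
```

Run:
```python
from plant import cams,sensors
from h import *
s=sensors.get_state();print(s['tcp_pos'],s['eef_rot'])
c=cams.capture('scene');crop(c,190,165,340,315,3.6,'pics/s4.png')
f=lambda p:[round(float((a-o+.5)*3.6-.5),1) for a,o in zip(proj(c,p),(190,165))]
print('sh exp',f((.582,.1857,.061)),'timer',f((.582,.1005,.0435)),'jar top',f((.4435,-.0787,.106)))
```

```text
[ 0.44487564 -0.07849786  0.16810252] [-1.79940558e+02 -3.80262267e-03 -8.99728781e+01]
sh exp [272.1, 142.6] timer [312.3, 206.0] jar top [239.9, 287.1]
```

View pics/s4.png

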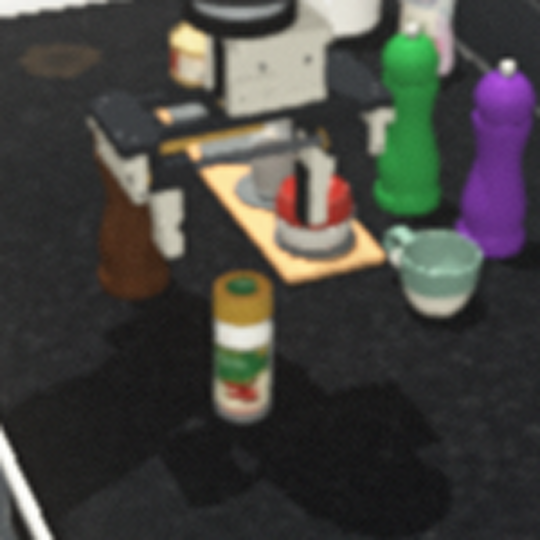

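s4: shaker on pad_c (270,180), timer on pad_d (314,215), and the jar centred under the open jaws (243,345). I'll grip the jar.

Emit:
drive_tool:
  rows:
    - {"fingers": 1,"x": 0,"y": 0,"z": 0.05,"spin": 0}
    - {"fingers": 1,"x": 0,"y": 0,"z": 0.085,"spin": 0}
    - {"fingers": 1,"x": 0,"y": 0,"z": 0.098,"spin": 0}
    - {"fingers": 1,"x": 0,"y": 0,"z": 0.1,"spin": 0}
    - {"fingers": -1,"x": 0,"y": 0,"z": 0.1,"spin": 0}
    - {"fingers": -1,"x": 0,"y": 0,"z": 0.1,"spin": 0}
    - {"fingers": -1,"x": 0,"y": 0,"z": 0.1,"spin": 0}
    - {"fingers": -1,"x": 0,"y": 0,"z": 0.1,"spin": 0}
    - {"fingers": -1,"x": 0,"y": 0,"z": 0.1,"spin": 0}
    - {"fingers": -1,"x": 0,"y": 0,"z": 0.1,"spin": 0}

```text
time_s: 16.62
tcp_pos: [0.4441, -0.079, 0.0677]
eef_rot: [-180.0, 0.0, -90.0]
contact_force: [0.1, -0.6, 2.2]
gripper_width: 0.0411
gripper_force: 14.9
```

Emit:
drive_tool:
  rows:
    - {"fingers": -1,"x": 0,"y": 0,"z": -0.04,"spin": 0}
    - {"fingers": -1,"x": 0,"y": 0,"z": -0.1,"spin": 0}
    - {"fingers": -1,"x": -0.01,"y": -0.005,"z": -0.15,"spin": 0}
    - {"fingers": -1,"x": -0.05,"y": -0.02,"z": -0.18,"spin": 0}
    - {"fingers": -1,"x": -0.1,"y": -0.045,"z": -0.18,"spin": 0}
    - {"fingers": -1,"x": -0.15,"y": -0.07,"z": -0.18,"spin": 0}
    - {"fingers": -1,"x": -0.2,"y": -0.09,"z": -0.18,"spin": 0}
    - {"fingers": -1,"x": -0.25,"y": -0.11,"z": -0.18,"spin": 0}
    - {"fingers": -1,"x": -0.3,"y": -0.125,"z": -0.18,"spin": 0}
    - {"fingers": -1,"x": -0.335,"y": -0.135,"z": -0.18,"spin": 0}

```text
time_s: 17.88
tcp_pos: [0.5788, 0.258, 0.2466]
eef_rot: [179.9, -0.0, -90.0]
contact_force: [-0.1, -0.1, -0.5]
gripper_width: 0.0413
gripper_force: 14.9
```

Emit:
drive_tool:
  rows:
    - {"fingers": -1,"x": -0.014,"y": -0.003,"z": 0,"spin": 0}
    - {"fingers": -1,"x": -0.014,"y": -0.003,"z": 0.03,"spin": 0}
    - {"fingers": -1,"x": -0.014,"y": -0.003,"z": 0.08,"spin": 0}
    - {"fingers": -1,"x": -0.014,"y": -0.003,"z": 0.12,"spin": 0}
    - {"fingers": -1,"x": -0.014,"y": -0.003,"z": 0.145,"spin": 0}
    - {"fingers": -1,"x": -0.014,"y": -0.003,"z": 0.155,"spin": 0}
    - {"fingers": -1,"x": -0.014,"y": -0.003,"z": 0.155,"spin": 0}

```text
time_s: 18.75
tcp_pos: [0.5817, 0.2695, 0.0925]
eef_rot: [180.0, -0.0, -90.0]
contact_force: [0.1, -0.6, -0.8]
gripper_width: 0.0413
gripper_force: 14.9
```

Emit:
drive_tool:
  rows:
    - {"fingers": -1,"x": -0.001,"y": 0,"z": 0.005,"spin": 0}
    - {"fingers": -1,"x": -0.001,"y": 0,"z": 0.008,"spin": 0}
    - {"fingers": -1,"x": -0.001,"y": 0,"z": 0.008,"spin": 0}
    - {"fingers": 0.6,"x": -0.001,"y": 0,"z": 0.008,"spin": 0}
    - {"fingers": 0.6,"x": -0.001,"y": 0,"z": 0.008,"spin": 0}
    - {"fingers": 0.6,"x": -0.001,"y": 0,"z": 0.008,"spin": 0}
    - {"fingers": 0.6,"x": -0.001,"y": 0,"z": 0.008,"spin": 0}
    - {"fingers": 0.6,"x": -0.001,"y": 0,"z": -0.04,"spin": 0}
    - {"fingers": 0.6,"x": -0.001,"y": 0,"z": -0.1,"spin": 0}
    - {"fingers": 0.6,"x": -0.001,"y": 0,"z": -0.15,"spin": 0}

```text
time_s: 20.0
tcp_pos: [0.5819, 0.271, 0.245]
eef_rot: [-179.9, 0.0, -90.0]
contact_force: [1.7, 0.3, -0.0]
gripper_width: 0.0699
gripper_force: 0.0
```

Emit:
drive_tool:
  rows:
    - {"fingers": 1,"x": 0.04,"y": 0.04,"z": 0,"spin": 0}
    - {"fingers": 1,"x": 0.08,"y": 0.08,"z": 0,"spin": 0}
    - {"fingers": 1,"x": 0.12,"y": 0.12,"z": 0,"spin": 0}
    - {"fingers": 1,"x": 0.15,"y": 0.152,"z": 0,"spin": 0}
    - {"fingers": 1,"x": 0.1565,"y": 0.1585,"z": 0,"spin": 0}
    - {"fingers": 1,"x": 0.1565,"y": 0.1585,"z": 0,"spin": 0}
    - {"fingers": 1,"x": 0.1565,"y": 0.1585,"z": 0,"spin": 0}

```text
time_s: 20.88
tcp_pos: [0.424, 0.1152, 0.2426]
eef_rot: [-180.0, -0.0, -90.0]
contact_force: [0.1, -0.2, -0.1]
gripper_width: 0.0875
gripper_force: 0.0
```

Run:
```python
from plant import cams,sensors
from h import *
s=sensors.get_state();print(s['tcp_pos'],s['eef_rot'],s['joints'])
c=cams.capture('scene');crop(c,190,135,340,285,3.6,'pics/s5.png')
f=lambda p:[round(float((a-o+.5)*3.6-.5),1) for a,o in zip(proj(c,p),(190,135))]
print('sh exp',f((.582,.1857,.061)),'timer',f((.582,.1005,.0435)),'jar mid',f((.582,.2703,.069)),'mill',f((.423,.1145,.17)))
```

```text
[0.42404601 0.11516678 0.24260534] [-1.79987843e+02 -1.37057503e-03 -8.99866217e+01] [ 4.10832788e+01 -2.26724464e+00 -2.75931955e+01  9.98026828e-03
 -6.46657843e+01 -4.10741702e+01]
sh exp [272.1, 250.6] timer [312.3, 314.0] jar mid [235.3, 201.6] mill [120.1, 204.4]
```

View pics/s5.png

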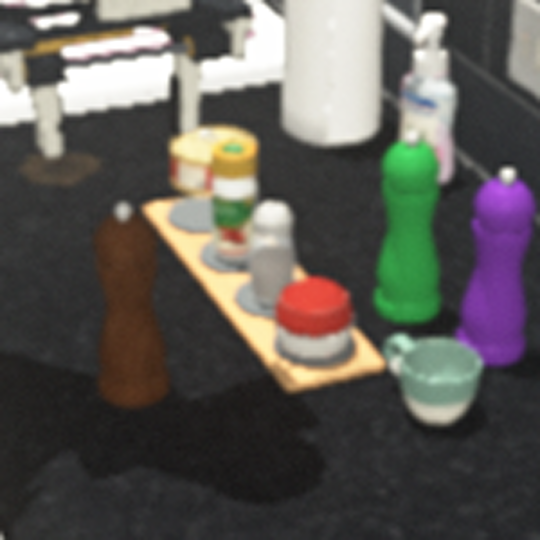

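s5: jar (235,205), shaker (271,255) and timer (314,320) all stand where expected. Now the mill.

Emit:
drive_tool:
  newtons: 25
  rows:
    - {"fingers": 1,"x": 0,"y": 0,"z": 0.04,"spin": 0}
    - {"fingers": 1,"x": 0,"y": 0,"z": 0.08,"spin": 0}
    - {"fingers": 1,"x": 0,"y": 0,"z": 0.099,"spin": 0}
    - {"fingers": 1,"x": 0,"y": 0,"z": 0.101,"spin": 0}
    - {"fingers": -1,"x": 0,"y": 0,"z": 0.101,"spin": 0}
    - {"fingers": -1,"x": 0,"y": 0,"z": 0.101,"spin": 0}
    - {"fingers": -1,"x": 0,"y": 0,"z": 0.101,"spin": 0}
    - {"fingers": -1,"x": 0,"y": 0,"z": 0.101,"spin": 0}
    - {"fingers": -1,"x": 0,"y": 0,"z": 0.101,"spin": 0}
    - {"fingers": -1,"x": 0,"y": 0,"z": 0.101,"spin": 0}

```text
time_s: 22.18
tcp_pos: [0.4236, 0.1146, 0.1419]
eef_rot: [-180.0, 0.0, -90.0]
contact_force: [-0.2, 0.7, 3.4]
gripper_width: 0.0476
gripper_force: 25.0
```

Emit:
drive_tool:
  rows:
    - {"fingers": -1,"x": 0,"y": 0,"z": -0.03,"spin": 0}
    - {"fingers": -1,"x": 0,"y": 0,"z": -0.07,"spin": 0}
    - {"fingers": -1,"x": -0.03,"y": 0,"z": -0.08,"spin": 0}
    - {"fingers": -1,"x": -0.07,"y": 0,"z": -0.08,"spin": 0}
    - {"fingers": -1,"x": -0.12,"y": 0,"z": -0.08,"spin": 0}
    - {"fingers": -1,"x": -0.17,"y": 0,"z": -0.08,"spin": 0}
    - {"fingers": -1,"x": -0.21,"y": -0.01,"z": -0.08,"spin": 0}
    - {"fingers": -1,"x": -0.235,"y": -0.035,"z": -0.08,"spin": 0}
    - {"fingers": -1,"x": -0.2404,"y": -0.07,"z": -0.08,"spin": 0}
    - {"fingers": -1,"x": -0.2404,"y": -0.11,"z": -0.08,"spin": 0}

```text
time_s: 23.42
tcp_pos: [0.5335, 0.3555, 0.2205]
eef_rot: [179.9, -0.1, -89.9]
contact_force: [0.3, 1.2, -2.3]
gripper_width: 0.0477
gripper_force: 25.0
```

Emit:
drive_tool:
  rows:
    - {"fingers": -1,"x": 0,"y": -0.03,"z": 0,"spin": 0}
    - {"fingers": -1,"x": 0,"y": -0.048,"z": 0,"spin": 0}
    - {"fingers": -1,"x": 0,"y": -0.048,"z": 0,"spin": 0}
    - {"fingers": -1,"x": 0,"y": -0.048,"z": 0.03,"spin": 0}
    - {"fingers": -1,"x": 0,"y": -0.048,"z": 0.05,"spin": 0}
    - {"fingers": -1,"x": 0,"y": -0.048,"z": 0.057,"spin": 0}
    - {"fingers": -1,"x": 0,"y": -0.048,"z": 0.057,"spin": 0}

```text
time_s: 24.3
tcp_pos: [0.5808, 0.355, 0.1648]
eef_rot: [180.0, -0.0, -90.0]
contact_force: [0.2, -0.3, -1.9]
gripper_width: 0.0473
gripper_force: 25.0
```

Emit:
drive_tool:
  rows:
    - {"fingers": -1,"x": 0,"y": -0.001,"z": 0.004,"spin": 0}
    - {"fingers": -1,"x": 0,"y": -0.001,"z": 0.0065,"spin": 0}
    - {"fingers": -1,"x": 0,"y": -0.001,"z": 0.0065,"spin": 0}
    - {"fingers": 0.8,"x": 0,"y": -0.001,"z": 0.0065,"spin": 0}
    - {"fingers": 0.8,"x": 0,"y": -0.001,"z": 0.0065,"spin": 0}
    - {"fingers": 0.8,"x": 0,"y": -0.001,"z": 0.0065,"spin": 0}
    - {"fingers": 0.8,"x": 0,"y": -0.001,"z": 0.0065,"spin": 0}
    - {"fingers": 0.8,"x": 0,"y": -0.001,"z": -0.04,"spin": 0}
    - {"fingers": 0.8,"x": 0,"y": -0.001,"z": -0.09,"spin": 0}
    - {"fingers": 0.8,"x": 0,"y": -0.001,"z": -0.12,"spin": 0}

```text
time_s: 25.55
tcp_pos: [0.5829, 0.3552, 0.2878]
eef_rot: [-179.8, 0.1, -90.0]
contact_force: [0.3, -0.3, -0.3]
gripper_width: 0.0788
gripper_force: 0.0
```

Emit:
drive_tool:
  rows:
    - {"fingers": 0.8,"x": 0,"y": 0.04,"z": 0,"spin": 0}
    - {"fingers": 0.8,"x": -0.05,"y": 0.08,"z": 0,"spin": 0}
    - {"fingers": 0.8,"x": -0.1,"y": 0.12,"z": 0,"spin": 0}
    - {"fingers": 0.8,"x": -0.15,"y": 0.15,"z": 0,"spin": 0}
    - {"fingers": 0.8,"x": -0.2,"y": 0.18,"z": 0,"spin": 0}
    - {"fingers": 0.8,"x": -0.2,"y": 0.18,"z": 0,"spin": 0}
    - {"fingers": 0.8,"x": -0.2,"y": 0.18,"z": 0,"spin": 0}

```text
time_s: 26.42
tcp_pos: [0.402, 0.5549, 0.2843]
eef_rot: [180.0, -0.0, -90.0]
contact_force: [0.6, -0.4, 0.1]
gripper_width: 0.0788
gripper_force: 0.0
```

Run:
```python
from plant import cams,sensors
from h import *
t=cams.capture('top');crop(t,155,150,345,290,4,'pics/t6.png')
c=cams.capture('scene');crop(c,190,145,340,285,3.6,'pics/s6.png')
pads=[(.5816,.3547),(.582,.2703),(.582,.1857),(.582,.1005)]
for n,p,z in zip(('mill','jar','shaker','timer'),pads,(.184,.122,.104,.0435)):
    print(n,[round(float((a-o+.5)*4-.5),1) for a,o in zip(proj(t,(*p,z)),(155,150))],[round(float((a-o+.5)*3.6-.5),1) for a,o in zip(proj(c,(*p,z)),(190,145))])
```

```text
mill [164.6, 235.5] [199.6, 14.4]
jar [289.7, 247.7] [235.2, 112.5]
shaker [402.4, 249.8] [272.5, 170.4]
timer [510.6, 260.8] [312.3, 278.0]
```

View pics/t6.png

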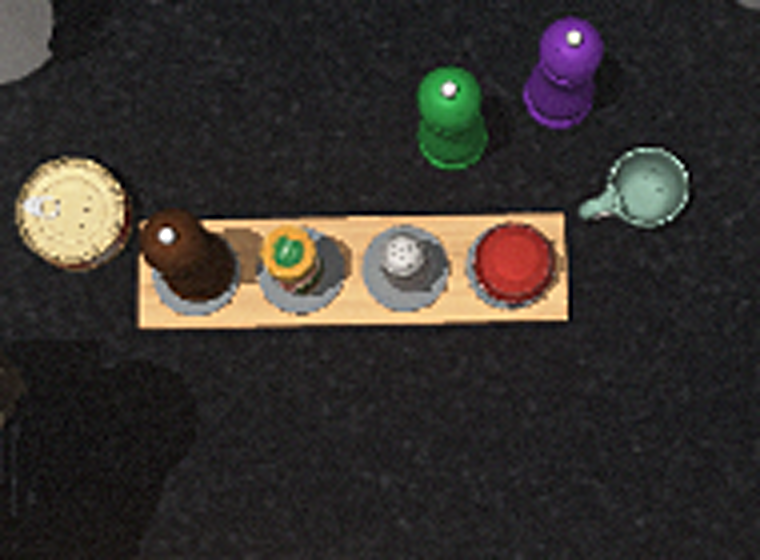

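View pics/s6.png

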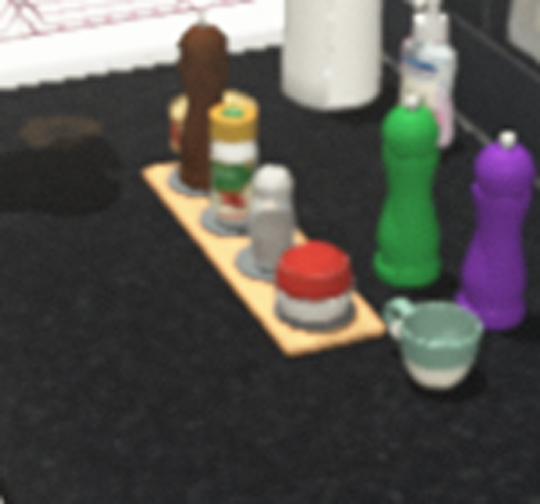

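t6: mill knob (166,235), jar cap (290,250), shaker top (403,253) and timer (513,262) are all within about 3 px (about 2 mm) of the expected points. s6 shows all four upright. The tin and cup have not moved and the arm is clear, so I'm handing in.

```bash
python3 -c "
from plant import r
print(r.close_job())"
```

```text
the job is handed in; nothing more can be done
None
```

The job is handed in: the mill, jar, shaker and timer stand upright in that order from the flat tin's end to the cup's end, each about 2 mm from where it should be by the last pictures, with the tin and cup untouched; no verdict came back.

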